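# Open the child-proof pill bottle on a video call

### The job

The nurse is on a video call to watch the medicine being opened: swivel and tilt the phone on its wooden stand until it stands upright with its screen squarely facing the amber pill bottle. Then press the bottle's white child-proof cap down, twist it anticlockwise until it is free and lift it off. Finish while still holding the cap, level and still, about 5 cm straight above the open bottle, with the phone still facing the bottle and everything else on the console left where it was.

Things in the scene. Friction and masses are not known exactly. Their poses are not given: they have to be found in the camera images.
- turntable (a joint): Swivel of the phone stand about its vertical axis, rad, positive anticlockwise seen from above, range -2.4 to 2.4; 0 = the phone's screen faces the -x axis of stand. Stiff (slips at about 0.14 N m) and stays where it is left.
- phone (a joint): Tilt of the phone about the horizontal hinge, rad; 0 = upright, positive = leaning back (top edge moves away from the side the screen faces), range -0.4 to 1.1. Stiff (slips at about 0.14 N m) and stays where it is left.
- stand: Round dark wooden base of the phone stand, 112 mm across, 16 mm high, fixed to the console. Origin: centre of its underside, on the swivel axis. On it turns a 42 mm wide, 16 mm thick wooden post (rear half of the turntable) that carries the hinge at its top.
- phone_hinge (a point): Middle of the tilt hinge, on the swivel axis, 116 mm above the console. Turns with the swivel: its -x axis points horizontally the way the screen faces, its y axis is the tilt hinge, z up.
- phone_center (a point): Centre of the phone, a slab 131 mm tall, 64 mm wide and 8 mm thick, held firmly by a magnet disc (54 mm across) behind it; it does not come off. It lies 20 mm in front of the hinge. Axes of the phone: -x out of its lit blue screen, y across its width, z along its length to its top edge. Its silvery long sides (64 mm apart) and its top edge (8 mm thick) are free to be taken.
- bottle: Amber pill bottle, 41 mm across with a neck of 36 mm, clamped upright in a weighted grey holder (104 mm across, 39 mm high) that stands fast on the console: the bottle neither turns nor lifts. Origin: centre of the holder's underside; the bottle's mouth is 100 mm above it. Three lugs on its neck lock the cap.
- cap: White ribbed round push-and-turn cap, 50 mm across, 25 mm high, about 35 g, on the bottle. Origin: centre of its lower rim, z up; seated, its lower rim is 83.5 mm above the console. Its lugs sit locked in pockets on the bottle: it must be pressed down 3.2 mm or more before it can turn, and kept down through the first 45 degrees.
- cap_top (a point): Centre of the cap's top, 108 mm above the console when seated. An inner spring pushes the cap up: about 4 N when seated, 8 N when pressed 3.2 mm, 10 N at 5 mm, where it bottoms. Pressed, it turns anticlockwise only (seen from above): it comes free to lift between 45 and 85 degrees of turn (aim for 65), and meets a stop at 90.
- bottle_mouth (a point): Centre of the bottle's open mouth, 100 mm above the console, inside the cap while that is on.
- bowl: Shallow white porcelain bowl, 170 mm across, 42 mm high; origin at the centre of its underside. Bystander.
- keys: Two keys on a steel ring lying in the bowl, about 70 mm long. Bystander.
- jar: Clear glass jar with an aluminium screw lid, 86 mm across, 118 mm high, sweets inside; origin at the centre of its underside. Bystander.
- remote: Grey plastic gate remote with two black buttons, 62 x 36 x 13 mm; origin at the centre of its underside. Bystander.
- sunglasses: Folded brown sunglasses, 140 mm wide, 42 mm high; origin under the middle. Bystander.
- tumbler: Empty clear drinking glass, 76 mm across the rim, 95 mm high; origin at the centre of its underside. Bystander.
- carton: White medicine carton with a blue band lying flat, 50 x 110 x 24 mm; origin at the centre of its underside. Bystander.
Not all that is in view belongs to the job. What is shaped like the stand but pink is not meant.

How it is judged:
By the outcome, as a careful person would: the job done as asked, in the order asked, and still so for the second after the job is handed in, while the arm keeps its last pose, push and grip.
It also fails if it takes over 58 s, if anything falls off the work surface, if the arm or the gripper's body presses on something with over 40 N, if the wrist force passes 120 N, or if a joint passes its speed limit or range.

### The arm

A 6-joint arm with a two-finger parallel gripper is mounted at the origin on the work surface. World frame = base frame: x ahead of the robot, y to its left, z up, the work surface at z = 0. Lengths are in m, angles in rad, forces in N, time in s.
With the tool pointing down it reaches from about 0.3 to 0.75 m from the base axis. Payload 8.5 kg.
Tool frame: the origin (TCP) lies midway between the tips of the shut fingers; the grasp point (between the pads) lies 19 mm behind it; y points along the fingers, z is the direction in which the jaws open and shut, and the axes are right-handed (so a half turn about y gives the same grasp; the last joint's range is limited). The gripper opens to 85 mm and grips with 20 to 120 N. Pads are 22 mm wide; open, the fingers measure 114 mm over their backs; the gripper's body (76 mm by 85 mm) begins 54 mm behind the grasp point. The pads swing forward as they close: fully open they stand 13 mm farther back than shut.
Start: joints at [0.993, 0.381, 1.297, -0, 1.464, -0.215], TCP at [0.195, 0.514, 0.196] pointing down, gripper open.
Joint ranges: [-3.11, 3.11], [-0.89, 2.33], [0.22, 2.48], [-1.42, 4.56], [0.17, 2.85], [-2.88, 2.88]. Speed limits (rad/s): [2.39, 2.39, 3.14, 3.14, 3.14, 3.14].

### API

Orientations are given as a unit quaternion [w, x, y, z].
In Python, from station import bot, viewer gives the robot as it stands. The module is installed in compiled form; this text tells all that it offers.
- The arm moves only by the shell command python3 -m jog 'ROWS' [FORCE]. ROWS is JSON, a list of rows, each an object of numbers: "rx", "ry", "rz": the turn, a rotation vector about the world's x, y, z in degrees; "dx", "dy", "dz": the shift along the world's x, y, z in cm; "hand": the finger opening in cm, from 0 to 8.54. In form: [{"rx": .., "ry": .., "rz": .., "dx": .., "dy": .., "dz": .., "hand": ..}, ...]. A call has 1 to 12 rows; each row is the pose to reach, as a shift and turn from the pose commanded when the call began; what a row does not reach only later rows make up. A row lasts 1/12 s, in which the tool goes at most 41.7 mm and 7.16 degrees, less where a joint would pass 70% of its speed; a pose out of reach is approached as far as the arm can. A call with a gripper value outside its range is refused whole. The fingers move at their own pace and stop on an object; FORCE is the grip in N (left out, the last holds). Time passes only in rows, so rows that repeat a pose let the fingers close. It gives the time, the measured TCP pose, the force and the opening at its end, in the units of the state.
- bot.observe(): the state, without advancing time (a new reading comes with each control period).
- viewer.grab_frame(name): name is "side" or "top" or "wrist"; returns the picture (400x640x3 uint8, blue, green, red); there is no depth.
- viewer.camera_model(name): a dict with "vertical_fov" (degrees; the focal length in pixels is half the picture's height over the tangent of half this angle, whatever the lens; pixels are square), "cx", "cy" (the principal point, pixels), "k1" (the pictures are not rectified: a ray, as slopes to the right and down, at radius r is drawn at 1 + k1 r^2 times it, then the intrinsics apply), "extrinsics" (4x4, takes a point from camera to world coordinates). Camera axes: x right, y down, z forward; pixel columns grow to the right and rows downward; lengths in m; the calibration is good to about 2 mm. A picture is of the moment at which its call begins: read the wrist's pose just before it. camera_model takes no time and is no camera call; for the wrist camera it gives the pose at the moment of the call.
- bot.hand_in(): hands the job in, once; it reports no verdict.
The state is a dict: "time": time; "q": joint angles; "dq": joint speeds; "effort": joint torques, N m; "position": TCP position; "tcp_rot": TCP orientation; "force": force on the tool from outside, world axes, zero at the start; "torque": the same for the moment, N m; "width": opening from 0.0 (shut) to 1.0 (fully open).
Only numpy, scipy, OpenCV 4.12 (cv2) and the standard library are available. Lean on these libraries where they do the work, as an engineer would, in place of code of your own. Each camera call takes 0.05 s, during which the arm holds its last target. There are 200 camera calls.

## Working session

There is one attempt and no reset: what is moved stays moved. The work goes in short steps, Python scripts to look and compute and a shell command to move; the robot and the scene stay as the last step left them, time stands still between calls to the robot, and variables do not carry over. Pictures are saved under pics/ and viewed, about 8 in all and at most 12, crops included, and the job is handed in when it is done.

```bash
mkdir -p pics; cat > h.py <<'E'
import numpy as np, cv2
from station import bot, viewer
def snap(n,f=None):
    m=viewer.camera_model(n); im=viewer.grab_frame(n)
    if f: cv2.imwrite('pics/'+f,im)
    return im,m
def K(m):
    f=200/np.tan(np.radians(m['vertical_fov'])/2); return f
def ray(m,u,v):
    f=K(m); d=np.array([(u-m['cx'])/f,(v-m['cy'])/f]); x=d.copy()
    for _ in range(20): x=d/(1+m['k1']*(x@x))
    E=np.array(m['extrinsics']); r=E[:3,:3]@np.array([x[0],x[1],1]); return E[:3,3],r/np.linalg.norm(r)
def onz(m,u,v,z):
    o,r=ray(m,u,v); return o+r*(z-o[2])/r[2]
def proj(m,p):
    E=np.array(m['extrinsics']); c=E[:3,:3].T@(np.array(p)-E[:3,3]); x=c[:2]/c[2]; x=x*(1+m['k1']*(x@x)); return x*K(m)+[m['cx'],m['cy']]
def tri(a,b):
    (o1,r1),(o2,r2)=a,b
    A=np.array([r1,-r2]).T; t=np.linalg.lstsq(A,o2-o1,rcond=None)[0]
    p,q=o1+t[0]*r1,o2+t[1]*r2; return (p+q)/2,np.linalg.norm(p-q)
E
python3 - <<'E'
from h import *
for n in('side','top'):
    im,m=snap(n,n+'0.png'); print(n,m['vertical_fov'],m['k1'],np.round(m['extrinsics'],3).tolist())
print(bot.observe())
E
```

```text
side 42.895900782324645 0.0043527384492559485 [[0.805, -0.42, 0.419, -0.066], [-0.594, -0.571, 0.567, -0.895], [0.002, -0.705, -0.709, 1.188], [0.0, 0.0, 0.0, 1.0]]
top 45.66157893502513 -0.11795967400348147 [[-0.012, -0.998, 0.066, 0.43], [-1.0, 0.011, -0.008, -0.052], [0.007, -0.067, -0.998, 1.728], [0.0, 0.0, 0.0, 1.0]]
{'time': 0.1, 'q': array([ 9.92700148e-01,  3.81109649e-01,  1.29814268e+00,  1.07302833e-05,
        1.46359003e+00, -2.15283225e-01]), 'dq': array([ 0.00137464, -0.0005566 , -0.00341952,  0.00094613, -0.00065123,
       -0.00161508]), 'effort': array([ 4.29127205e-03, -4.49219549e+01, -2.31658834e+01, -1.02487252e-04,
        3.64823711e-03, -2.64799276e-06]), 'position': array([0.19502321, 0.51394632, 0.195798  ]), 'tcp_rot': array([-0.69509753,  0.69590967, -0.12774593,  0.12739755]), 'force': array([ 0.52058176,  0.74616517, -0.11348774]), 'torque': array([ 0.03021117,  0.00299129, -0.01944205]), 'width': 1.0013680938373721}
```

View pics/top0.png

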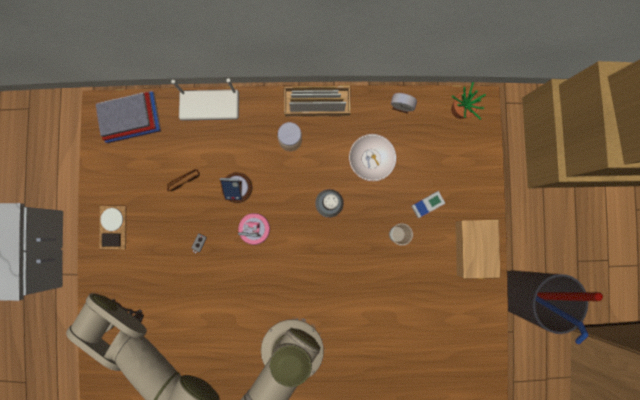

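View pics/side0.png

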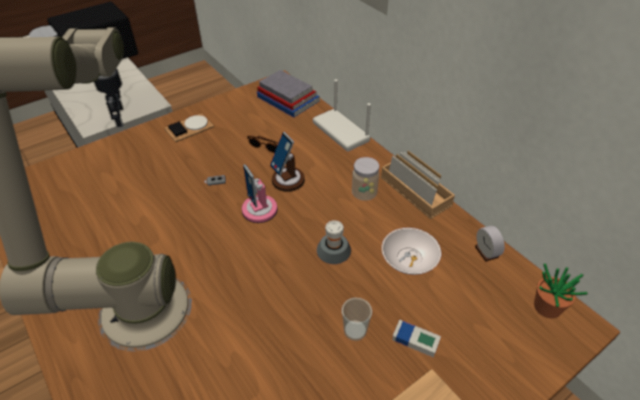

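Candidates: the dark-wood stand (top 236,187; side 288,178) and the pink stand (top 254,229; side 260,207). I choose the dark one. The bottle and cap are at top (329,202), side (334,235). The other white round items are the tumbler, jar and alarm clock. Next, one close crop to check.

```bash
python3 - <<'E'
from h import *
t=cv2.imread('pics/top0.png'); s=cv2.imread('pics/side0.png')
a=cv2.resize(t[160:250,200:350],None,fx=5.3,fy=5.3,interpolation=cv2.INTER_CUBIC)[:,:795]
b=cv2.resize(s[120:220,230:330],(400,400),interpolation=cv2.INTER_CUBIC)
a=cv2.resize(t[160:260,190:290],(400,400),interpolation=cv2.INTER_CUBIC)
c=cv2.resize(t[180:225,305:355],(400,360)[:2],interpolation=cv2.INTER_CUBIC)
cv2.imwrite('pics/c1.png',np.hstack([a,b]))
M={n:viewer.camera_model(n) for n in('top','side')}
print('stand',onz(M['top'],236,187,.0),onz(M['side'],288,179,.01))
print('pink',onz(M['top'],254,229,.0),onz(M['side'],260,208,.01))
# cap: white blob
for n,im,(x0,x1,y0,y1) in(('top',t,(310,350,180,225)),('side',s,(315,352,212,265))):
    h=cv2.cvtColor(im[y0:y1,x0:x1],cv2.COLOR_BGR2HSV); m=((h[...,2]>140)&(h[...,1]<80)).astype('uint8')
    k,l,st,ce=cv2.connectedComponentsWithStats(m); i=1+st[1:,4].argmax(); print(n,st[i],ce[i]+[x0,y0], onz(M[n],*(ce[i]+[x0,y0]),.108 if n=='top' else .1))
    d=(h[...,2]<75).astype('uint8');k,l,st,ce=cv2.connectedComponentsWithStats(d); i=1+st[1:,4].argmax(); print('holder',st[i],ce[i]+[x0,y0], onz(M[n],*(np.array([st[i][0]+st[i][2]/2,st[i][1]+st[i][3]/2])+[x0,y0]),.03))
print(cv2.__version__)
for n in M: print(n,proj(M[n],[.4,.2,.108])) 
E
```

```text
stand [0.59489973 0.19901681 0.        ] [0.58724711 0.18869901 0.01      ]
pink [0.44082505 0.13365002 0.        ] [0.43994701 0.12856202 0.01      ]
top [ 14  14  14  15 165] [330.49090909 200.95757576] [ 0.53299268 -0.14004314  0.108     ]
holder [19 10 14 26 69] [337.69565217 204.1884058 ] [ 0.53040707 -0.16391595  0.03      ]
side [ 10   9  19  13 191] [333.92670157 226.77486911] [ 0.53233514 -0.13786916  0.1       ]
holder [  4  32  32  20 260] [336.33076923 256.24230769] [ 0.50980164 -0.17451549  0.03      ]
4.12.0
top [231.26068742 241.00248167]
side [234.21445155 178.31614821]
```

View pics/c1.png

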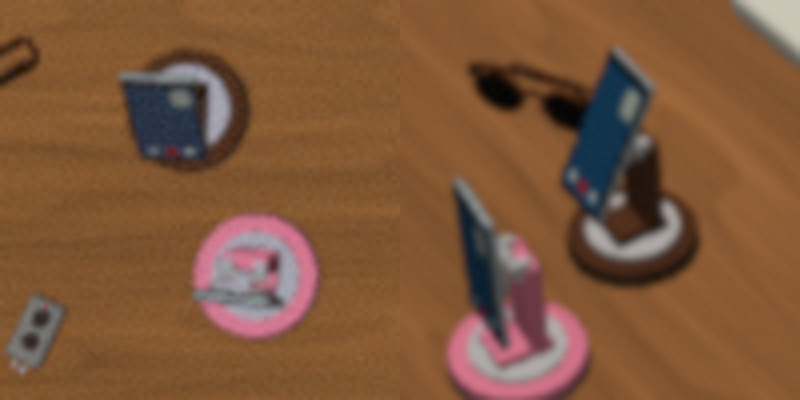

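The left half (top view) shows the dark stand at crop (188,112), its phone leaning back with the lit screen up and toward the image bottom (-x). The right half (side view) shows the same phone, corners at crop (615,50), (652,92), (564,183), (600,216). The pink decoy is separate, so I triangulate the phone corners.

```bash
python3 - <<'E'
from h import *
M={n:viewer.camera_model(n) for n in('top','side')}
T=[(220.5,179),(241.2,181.5),(225,199.2),(241.2,200)]
S=[(283.7,132.5),(293,143),(271,165.7),(280,174)]
P=[]
for a,b in zip(T,S):
    p,e=tri(ray(M['top'],*a),ray(M['side'],*b)); P.append(p); print(p.round(3),round(e,4))
P=np.array(P); c=P.mean(0); up=(P[0]+P[1]-P[2]-P[3])/2; w=(P[0]+P[2]-P[1]-P[3])/2
n=np.cross(w,up);n/=np.linalg.norm(n); print(c,np.linalg.norm(up),np.linalg.norm(w),'up',up,'w',w,'n',n)
# base of stand by ellipse: top view dark brown ring / grey disc
t=cv2.imread('pics/top0.png')
for n,pts in(('top',None),):
    e=cv2.cvtColor(t,cv2.COLOR_BGR2HSV); print(e[172:204:3,246:254:2,:].tolist()[5], e[187,250:262].tolist())
E
python3 -m jog '[{"dz":2}]'
```

```text
[0.605 0.225 0.177] 0.0008
[0.595 0.155 0.184] 0.0014
[0.547 0.228 0.063] 0.0025
[0.544 0.169 0.07 ] 0.0044
[0.57267391 0.19446719 0.1236057 ] 0.12657066634295477 0.06480221063652625 up [ 0.05391736 -0.00873675  0.11417846] w [ 0.00664454  0.06403719 -0.00737668] n [ 0.89082388 -0.14214341 -0.43154151]
[[125, 20, 169], [5, 73, 87], [11, 173, 68], [14, 150, 92]] [[11, 173, 68], [10, 145, 67], [14, 150, 92], [14, 153, 122], [15, 164, 134], [15, 164, 134], [16, 167, 130], [14, 166, 135], [14, 164, 131], [15, 164, 135], [14, 160, 137], [14, 164, 135]]invalid input
```

```bash
cat >> h.py <<'E'
from scipy.spatial.transform import Rotation as R
def pose():
    s=bot.observe(); q=s['tcp_rot']; return s['position'],R.from_quat([q[1],q[2],q[3],q[0]]),s
E
python3 - <<'E'
from h import *
p,r,s=pose(); print(r.as_matrix().round(3)); z=r.as_matrix()[:,2]; print('jaw yaw',np.degrees(np.arctan2(z[1],z[0])))
E
python3 -m jog '[{"rx":0,"ry":0,"rz":0,"dx":0,"dy":0,"dz":2,"hand":8.5}]'
```

```text
[[ 0.935 -0.001  0.355]
 [-0.355 -0.001  0.935]
 [-0.    -1.    -0.001]]
jaw yaw 69.21229247169524
time: 0.18
position: [0.1943, 0.5127, 0.2129]
tcp_rot: [-0.693, 0.698, -0.129, 0.127]
force: [-0.8, 0.7, -0.8]
width: 0.995
```

```bash
python3 -m jog '[{"rx":0,"ry":0,"rz":-7,"dx":0,"dy":0,"dz":4,"hand":8.5},{"rx":0,"ry":0,"rz":-14,"dx":1,"dy":-1,"dz":7,"hand":8.5},{"rx":0,"ry":0,"rz":-21,"dx":3,"dy":-2,"dz":10,"hand":8.5},{"rx":0,"ry":0,"rz":-28,"dx":5,"dy":-4,"dz":12,"hand":8.5},{"rx":0,"ry":0,"rz":-35,"dx":8,"dy":-6,"dz":12,"hand":8.5},{"rx":0,"ry":0,"rz":-42,"dx":11,"dy":-8,"dz":12,"hand":8.5},{"rx":0,"ry":0,"rz":-49,"dx":14,"dy":-10,"dz":12,"hand":8.5},{"rx":0,"ry":0,"rz":-56,"dx":16,"dy":-12,"dz":12,"hand":8.5},{"rx":0,"ry":0,"rz":-63,"dx":18,"dy":-14,"dz":12,"hand":8.5},{"rx":0,"ry":0,"rz":-70,"dx":20,"dy":-16,"dz":12,"hand":8.5},{"rx":0,"ry":0,"rz":-77,"dx":22,"dy":-18,"dz":12,"hand":8.5},{"rx":0,"ry":0,"rz":-84,"dx":24,"dy":-20,"dz":12,"hand":8.5}]'
python3 -m jog '[{"rx":0,"ry":0,"rz":-7,"dx":2,"dy":-1,"dz":0,"hand":8.5},{"rx":0,"ry":0,"rz":-14,"dx":4,"dy":-2,"dz":0,"hand":8.5},{"rx":0,"ry":0,"rz":-21,"dx":6,"dy":-3,"dz":0,"hand":8.5},{"rx":0,"ry":0,"rz":-28,"dx":8,"dy":-4,"dz":0,"hand":8.5},{"rx":0,"ry":0,"rz":-35,"dx":10,"dy":-5,"dz":0,"hand":8.5},{"rx":0,"ry":0,"rz":-42,"dx":12,"dy":-6,"dz":0,"hand":8.5},{"rx":0,"ry":0,"rz":-49,"dx":13,"dy":-8,"dz":0,"hand":8.5},{"rx":0,"ry":0,"rz":-56,"dx":14,"dy":-10,"dz":0,"hand":8.5},{"rx":0,"ry":0,"rz":-63,"dx":14,"dy":-12,"dz":0,"hand":8.5},{"rx":0,"ry":0,"rz":-70,"dx":14,"dy":-12,"dz":0,"hand":8.5},{"rx":0,"ry":0,"rz":-77,"dx":14,"dy":-12,"dz":0,"hand":8.5},{"rx":0,"ry":0,"rz":-82,"dx":14,"dy":-12,"dz":0,"hand":8.5}]'
python3 - <<'E'
from h import *
p,r,s=pose(); z=r.as_matrix()[:,2]; print(p,s['q'],'jaw yaw',np.degrees(np.arctan2(z[1],z[0])),s['dq'].round(2))
im,m=snap('wrist','w1.png'); print(np.round(m['extrinsics'],3).tolist(),m['vertical_fov'],m['k1'])
for q in ([.591,.192,.116],[.591,.192,0],[.533,-.139,.108]): print(proj(m,q))
E
```

```text
time: 1.18
position: [0.4359, 0.313, 0.336]
tcp_rot: [0.43, -0.43, 0.562, -0.561]
force: [0.2, 0.2, 0.6]
width: 0.995
time: 2.18
position: [0.5752, 0.1937, 0.3359]
tcp_rot: [0.045, -0.044, -0.706, 0.706]
force: [0.3, -0.1, -0.8]
width: 0.994
[0.57523124 0.19368247 0.33587054] [1.29939590e-01 4.43351413e-01 8.06024477e-01 5.23541718e-05
 1.89322583e+00 1.82624686e+00] jaw yaw -97.19029264492191 [ 0.01  0.   -0.   -0.    0.    0.99]
[[-0.125, -0.945, -0.302, 0.653], [-0.992, 0.119, 0.037, 0.184], [0.001, 0.305, -0.952, 0.513], [0.0, 0.0, 0.0, 1.0]] 58.61936907326375 -0.05216589191529804
[320.88052872 147.02268383]
[320.85599528 134.23788136]
[602.21852891 161.45673854]
```

View pics/w1.png

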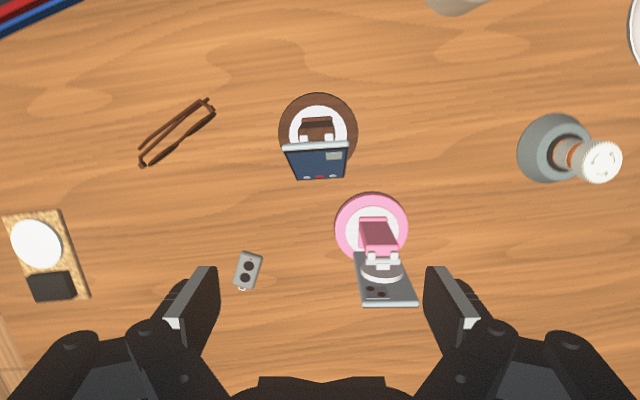

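Wrist view: phone top edge runs (281,147)–(349,142), dark base centre is near (318,132), and the cap is at (601,162), matching my prediction of (602,161). Refining these numbers.

```bash
python3 - <<'E'
from h import *
im,m=snap('wrist'); cv2.imwrite('pics/w2.png',im)
h=cv2.cvtColor(im,cv2.COLOR_BGR2HSV).astype(int); H,S,V=h[...,0],h[...,1],h[...,2]
# base outline: union of brown-dark, white disc, within window
w=np.zeros(H.shape,bool); w[80:185,265:370]=1
fg=w&~((H>8)&(H<22)&(V>125)&(S>70))
fg=cv2.morphologyEx(fg.astype('uint8'),cv2.MORPH_OPEN,np.ones((3,3)))
k,l,st,ce=cv2.connectedComponentsWithStats(fg); i=1+st[1:,4].argmax(); print('comp',st[i])
c=max(cv2.findContours((l==i).astype('uint8'),0,cv2.CHAIN_APPROX_NONE)[0],key=cv2.contourArea)[:,0,:]
up=c[c[:,1]<138]; pts=np.array([onz(m,*q,.016)[:2] for q in up])
A=np.c_[2*pts,np.ones(len(pts))]; x=np.linalg.lstsq(A,(pts**2).sum(1),rcond=None)[0]; print('base ctr',x[:2],'r',np.sqrt(x[2]+x[:2]@x[:2]))
# phone top edge bright silver
w[:]=0; w[135:158,272:358]=1
e=w&(S<60)&(V>120)
ys,xs=np.nonzero(e); print('edge',xs.min(),xs.max(),[ (u,round(ys[xs==u].mean(),1)) for u in range(xs.min(),xs.max(),8)])
# screen quad
b=(H>95)&(H<125)&(S>60); b[:135]=0;b[190:]=0;b[:,:270]=0;b[:,365:]=0
cs=max(cv2.findContours(b.astype('uint8'),0,2)[0],key=cv2.contourArea); print('screen',cv2.approxPolyDP(cs,4,True)[:,0].tolist())
# cap
w[:]=0; w[130:195,575:635]=1
cm=(w&(S<60)&(V>150)).astype('uint8'); cs=max(cv2.findContours(cm,0,1)[0],key=cv2.contourArea)
hull=cv2.convexHull(cs); el=cv2.fitEllipse(hull); print('cap ellipse',el, onz(m,*el[0],.108))
q=hull[:,0]; pts=np.array([onz(m,*a,.108)[:2] for a in q if a[0]>598]); A=np.c_[2*pts,np.ones(len(pts))]; x=np.linalg.lstsq(A,(pts**2).sum(1),rcond=None)[0]; print('cap',x[:2],np.sqrt(x[2]+x[:2]@x[:2]))
z=pose(); print(z[0],np.degrees(np.arctan2(*z[1].as_matrix()[[1,0],2])))
E
```

```text
comp [ 279  104   78   77 4063]
base ctr [0.58579704 0.19658408] r 0.04828871784489992
edge 281 349 [(281, np.float64(147.5)), (289, np.float64(142.6)), (297, np.float64(142.5)), (305, np.float64(142.0)), (313, np.float64(145.0)), (321, np.float64(144.5)), (329, np.float64(145.3)), (337, np.float64(145.5)), (345, np.float64(140.5))]
screen [[345, 150], [288, 157], [299, 179], [342, 176]]
cap ellipse ((591.1181640625, 154.35980224609375), (48.77497100830078, 64.14763641357422), 107.99253845214844) [ 0.54224549 -0.12374944  0.108     ]
cap [ 0.53344227 -0.13946272] 0.024540758984766847
[0.5751557  0.19402724 0.33587999] -96.847412147529
```

```bash
python3 - <<'E'
from h import *
im=cv2.imread('pics/w2.png'); m=viewer.camera_model('wrist')
print('top rim->ctr',onz(m,318,93.5,.016)-[.056,0,0],'L/R',onz(m,278.5,130,.016),onz(m,357.5,130,.016))
a,b=onz(m,281,147,.183),onz(m,349.5,142.5,.183); print('edge',a,b,np.linalg.norm(a-b),np.degrees(np.arctan2(*(a-b)[[1,0]])),(a+b)/2)
# bottom edge of phone
for z in(.06,.065,.07,.075): a,b=onz(m,294,181,z),onz(m,344,179,z); print('bot',z,a,b,np.linalg.norm(a-b),np.degrees(np.arctan2(*(a-b)[[1,0]])))
c=im[80:200,260:380]; cv2.imwrite('pics/c2.png',cv2.resize(c,(600,600),interpolation=cv2.INTER_CUBIC))
E
```

```text
top rim->ctr [0.59126709 0.18955222 0.016     ] L/R [0.60567521 0.24949685 0.016     ] [0.59271226 0.14134811 0.016     ]
edge [0.60589387 0.22793243 0.183     ] [0.60247626 0.16443895 0.183     ] 0.06358538532472399 86.91896851837564 [0.60418506 0.19618569 0.183     ]
bot 0.06 [0.54208914 0.23374978 0.06      ] [0.53697467 0.1684349  0.06      ] 0.06551481854942577 85.52260089197236
bot 0.065 [0.54331485 0.23321267 0.065     ] [0.53825686 0.16861909 0.065     ] 0.06479131218680449 85.5226008919724
bot 0.07 [0.54454055 0.23267555 0.07      ] [0.53953905 0.16880327 0.07      ] 0.06406780582418321 85.52260089197235
bot 0.075 [0.54576626 0.23213844 0.075     ] [0.54082123 0.16898745 0.075     ] 0.0633442994615619 85.52260089197239
```

View pics/c2.png

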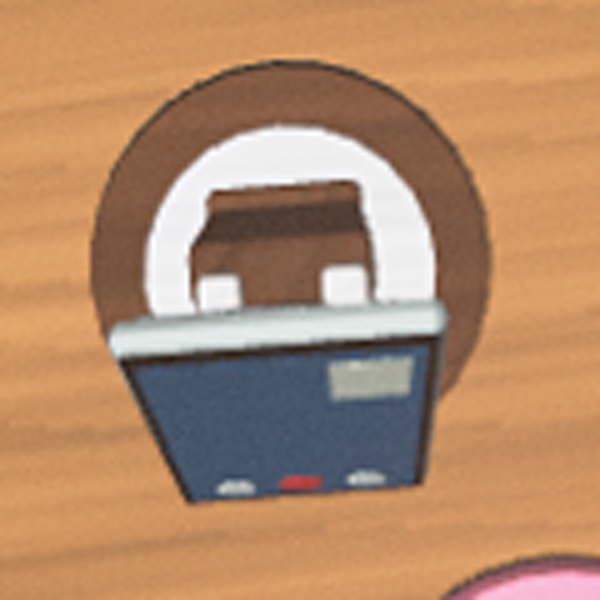

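```bash
python3 - <<'E'
from h import *
p,r,s=pose(); yaw=np.degrees(np.arctan2(*r.as_matrix()[[1,0],2]));print(p,yaw)
a=np.radians(86); rt=R.from_rotvec(26*np.array([np.cos(a),np.sin(a),0]),degrees=True)*R.from_euler('z',-94-yaw,degrees=True)
print(rt.as_rotvec(degrees=True))
E
```

```text
[0.5751557  0.19402724 0.33587999] -96.847412147529
[ 2.45777509 25.88622344  2.79837772]
```

```bash
python3 -m jog '[{"rx":0.6,"ry":6.5,"rz":0.7,"dx":1.2,"dy":0,"dz":-2.7,"hand":8.5},{"rx":1.2,"ry":13,"rz":1.4,"dx":2.4,"dy":0,"dz":-5.4,"hand":8.5},{"rx":1.8,"ry":19.5,"rz":2.1,"dx":3.6,"dy":0,"dz":-8,"hand":8.5},{"rx":2.5,"ry":25.9,"rz":2.8,"dx":4.9,"dy":0,"dz":-10.7,"hand":8.5},{"rx":2.5,"ry":25.9,"rz":2.8,"dx":4.9,"dy":0,"dz":-10.7,"hand":8.5},{"rx":2.5,"ry":25.9,"rz":2.8,"dx":4.9,"dy":0,"dz":-10.7,"hand":8.5},{"rx":2.5,"ry":25.9,"rz":2.8,"dx":4.9,"dy":0,"dz":-10.7,"hand":8.5}]'
python3 - <<'E'
from h import *
p,r,s=pose(); print(p,r.as_matrix().round(3),s['q'].round(2),s['dq'].round(2))
im,m=snap('wrist','w3.png')
T=R.from_euler('z',-4,degrees=True).as_matrix()@R.from_rotvec([0,26,0],degrees=True).as_matrix()
for l in ([-.02,.032,.0655],[-.02,-.032,.0655],[-.024,.032,-.0655],[-.024,-.032,-.0655]): print(proj(m,np.array([.592,.196,.116])+T@l).round(1))
E
```

```text
time: 2.87
position: [0.6244, 0.1943, 0.2298]
tcp_rot: [-0.181, -0.136, 0.695, -0.683]
force: [-1.1, 0.5, 2.0]
width: 0.993
[0.62441331 0.19434527 0.22978984] [[-0.897 -0.436 -0.067]
 [ 0.059  0.031 -0.998]
 [ 0.437 -0.899 -0.002]] [0.09 0.84 0.43 0.1  2.31 1.77] [ 0.01 -0.11 -0.02  0.    0.    0.01]
[275.1 208.9]
[369.6 209.2]
[290.9 171.8]
[352.9 172. ]
```

View pics/w3.png

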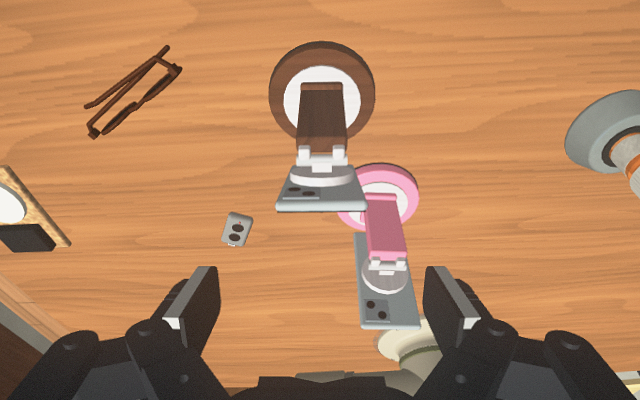

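Phone top edge now (277,208)–(368,210) against predicted (275,209)–(370,209), so I approach along its axis.

```bash
python3 -m jog '[{"rx":0,"ry":0,"rz":0,"dx":-1,"dy":0.07,"dz":-2,"hand":8.5},{"rx":0,"ry":0,"rz":0,"dx":-2,"dy":0.13,"dz":-4,"hand":8.5},{"rx":0,"ry":0,"rz":0,"dx":-3,"dy":0.2,"dz":-6,"hand":8.5},{"rx":0,"ry":0,"rz":0,"dx":-3.9,"dy":0.2,"dz":-8.1,"hand":8.5},{"rx":0,"ry":0,"rz":0,"dx":-3.9,"dy":0.2,"dz":-8.1,"hand":8.5},{"rx":0,"ry":0,"rz":0,"dx":-3.9,"dy":0.2,"dz":-8.1,"hand":8.5}]' 40
python3 -m jog '[{"rx":0,"ry":0,"rz":0,"dx":0,"dy":0,"dz":0,"hand":6},{"rx":0,"ry":0,"rz":0,"dx":0,"dy":0,"dz":0,"hand":6},{"rx":0,"ry":0,"rz":0,"dx":0,"dy":0,"dz":0,"hand":6},{"rx":0,"ry":0,"rz":0,"dx":0,"dy":0,"dz":0,"hand":6},{"rx":0,"ry":0,"rz":0,"dx":0,"dy":0,"dz":0,"hand":6},{"rx":0,"ry":0,"rz":0,"dx":0,"dy":0,"dz":0,"hand":6}]' 40
python3 - <<'E'
from h import *
p,r,s=pose(); print(p,s['force'],s['width'],s['q'].round(2))
E
```

```text
time: 3.42
position: [0.5849, 0.1966, 0.1524]
tcp_rot: [-0.18, -0.134, 0.695, -0.683]
force: [0.4, -0.1, 1.0]
width: 0.992
time: 3.92
position: [0.5854, 0.1961, 0.1484]
tcp_rot: [-0.183, -0.135, 0.694, -0.683]
force: [0.3, 1.0, 1.2]
width: 0.703
[0.58537223 0.19614533 0.14836892] [0.31132909 1.00899655 1.15034205] 0.703270420558455 [0.1  0.78 0.79 0.08 2.02 1.75]
```

```bash
python3 -m jog '[{"rx":0,"ry":0,"rz":0,"dx":0,"dy":0,"dz":0,"hand":5},{"rx":0,"ry":0,"rz":0,"dx":0,"dy":0,"dz":0,"hand":5},{"rx":0,"ry":0,"rz":0,"dx":0,"dy":0,"dz":0,"hand":5},{"rx":0,"ry":0,"rz":0,"dx":0,"dy":0,"dz":0,"hand":5}]' 40
python3 - <<'E'
from h import *
im,m=snap('wrist','w4.png'); p,r,s=pose(); print(p,s['width'])
E
```

```text
time: 4.25
position: [0.586, 0.1954, 0.1497]
tcp_rot: [-0.182, -0.134, 0.694, -0.683]
force: [2.8, -3.3, 8.6]
width: 0.591
[0.58593525 0.19535516 0.14965575] 0.5838668984263626
```

View pics/w4.png

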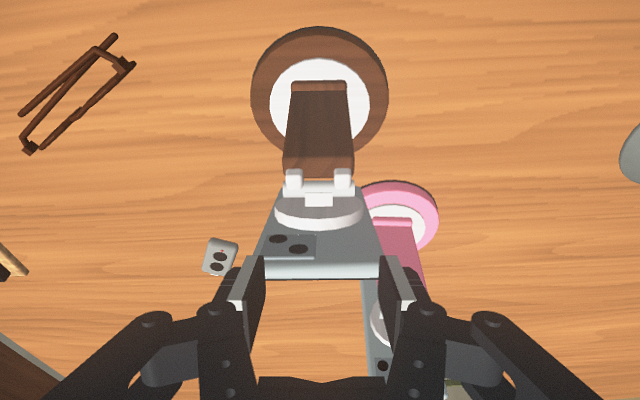

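```bash
python3 - <<'E'
from h import *
p,r,s=pose(); m=viewer.camera_model('wrist'); A=r.as_matrix()
print('tcp',proj(m,p))
for b in(0,.019,.03):
  for w in(-.025,.025): print(b,w,proj(m,p-A[:,1]*b+A[:,2]*w).round(0))
T=R.from_euler('z',-4,degrees=True).as_matrix()@R.from_rotvec([0,26,0],degrees=True).as_matrix()
h=np.array([.592,.196,.116])
for l in ([-.016,.032,.0655],[-.016,-.032,.0655],[-.016,-.032,.0255]): print(proj(m,h+T@l).round(0))
for l in ([-.02,0,.0655],): print('phone top in tool axes (x,y,z):',A.T@(h+T@l-p))
E
```

```text
tcp [321.48266338 240.61622835]
0 -0.025 [275. 241.]
0 0.025 [368. 241.]
0.019 -0.025 [271. 256.]
0.019 0.025 [372. 256.]
0.03 -0.025 [268. 267.]
0.03 0.025 [376. 267.]
[246. 267.]
[392. 267.]
[378. 232.]
phone top in tool axes (x,y,z): [-0.00024525 -0.03788224 -0.00106995]
```

```bash
python3 - <<'E'
from h import *
im,m=snap('side','s2.png'); t,mt=snap('top','t2.png')
a=cv2.resize(im[90:210,210:330],(500,500),interpolation=cv2.INTER_CUBIC)
p,r,s=pose();print(p,s['width'],s['force'],proj(m,p),((proj(m,p)-[210,90])*500/120).round())
cv2.imwrite('pics/c3.png',a)
E
```

```text
[0.58593168 0.19537928 0.14971505] 0.5842187750228316 [ 1.4664981  -2.80770275  7.02950332] [284.41737454 146.05819909] [310. 234.]
```

View pics/c3.png

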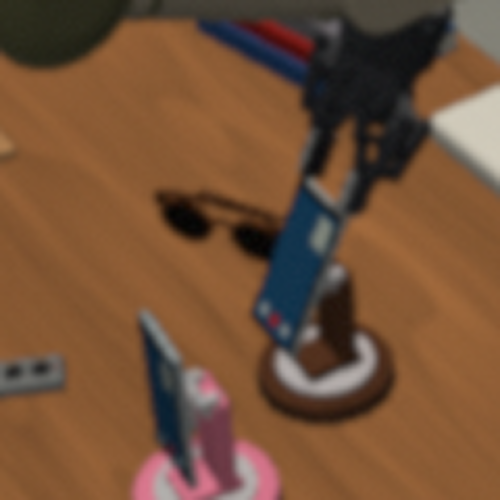

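```bash
python3 - <<'E'
from h import *
s=cv2.imread('pics/s2.png'); w=cv2.imread('pics/w4.png')
a=cv2.resize(s[122:182,262:302],(400,600),interpolation=cv2.INTER_CUBIC)
b=cv2.resize(w[200:350,220:320],(400,600),interpolation=cv2.INTER_CUBIC)
cv2.imwrite('pics/c4.png',cv2.convertScaleAbs(np.hstack([a,b]),alpha=1.6,beta=20))
E
```

```text
(no output)
```

View pics/c4.png

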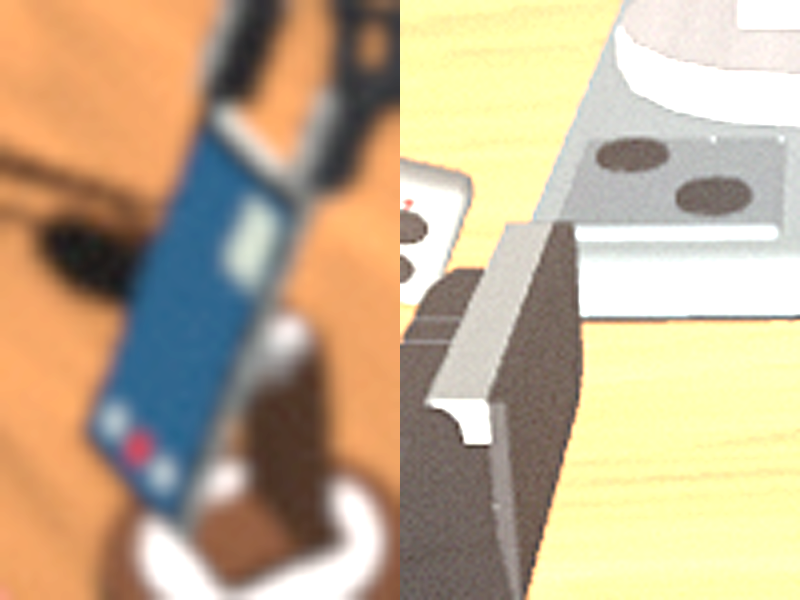

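```bash
python3 - <<'E'
from h import *
from scipy.optimize import least_squares
p,r,s=pose(); m=viewer.camera_model('wrist'); A=r.as_matrix()
ob=np.array([[264,256],[242,300.]])
sg=1 if proj(m,p+A[:,0]*.011)[1]<proj(m,p)[1] else -1
f=lambda v: np.r_[proj(m,p-A[:,1]*v[0]+A[:,2]*v[1]+A[:,0]*(v[2]+sg*.011))-ob[0],proj(m,p-A[:,1]*v[0]+A[:,2]*v[1]+A[:,0]*(v[2]-sg*.011))-ob[1]]
for w0 in(-.03,.03):
    o=least_squares(f,[.0,w0,0],x_scale=.01); print('b,w,xoff',o.x.round(4),o.cost,sg)
# phone top corner rays: back top edge full-image approx (row 257) front row 279, right edge etc
E
```

```text
b,w,xoff [ 0.0325 -0.0314  0.0045] 156.54428127544014 -1
b,w,xoff [ 0.0325 -0.0314  0.0045] 156.5442812752872 -1
```

```bash
python3 - <<'E'
from h import *
p,r,s=pose(); m=viewer.camera_model('wrist'); A=r.as_matrix()
for xo in(.011,-.011):
  for b in(0,.01,.02,.03): print(xo,b,[proj(m,p-A[:,1]*b+A[:,2]*w+A[:,0]*xo).round(0).tolist() for w in(-.026,-.032)])
E
```

```text
0.011 0 [[274.0, 259.0], [263.0, 259.0]]
0.011 0.01 [[272.0, 268.0], [261.0, 268.0]]
0.011 0.02 [[269.0, 277.0], [257.0, 277.0]]
0.011 0.03 [[266.0, 288.0], [254.0, 288.0]]
-0.011 0 [[273.0, 222.0], [261.0, 222.0]]
-0.011 0.01 [[270.0, 229.0], [258.0, 229.0]]
-0.011 0.02 [[267.0, 237.0], [255.0, 237.0]]
-0.011 0.03 [[264.0, 245.0], [251.0, 245.0]]
```

```bash
python3 - <<'E'
from h import *
p,r,s=pose(); A=r.as_matrix(); M={n:viewer.camera_model(n) for n in('top','side','wrist')}
for w in(-.032,.032): print('tip side px (c4 crop)',((proj(M['side'],p+A[:,2]*w)-[262,122])*10).round(0), ((proj(M['side'],p-A[:,1]*.034+A[:,2]*w)-[262,122])*10).round(0))
for nm,a,b in(('w4 front top mid','wrist',(319,279)),):
    q,e=tri(ray(M['side'],287.5,137),ray(M['wrist'],*b)); print(nm,q,e, 'tool',A.T@(q-p))
T=R.from_euler('z',-4,degrees=True).as_matrix()@R.from_rotvec([0,26,0],degrees=True).as_matrix(); h=np.array([.592,.196,.116])
for l in([-.024,.032,.0655],[-.024,-.032,.0655],[-.024,.032,-.0655],[-.024,-.032,-.0655],[-.02,0,0]): print('model corner c4',((proj(M['side'],h+T@l)-[262,122])*10).round(0),(h+T@l).round(4))
E
```

```text
tip side px (c4 crop) [176. 187.] [211.  97.]
tip side px (c4 crop) [274. 295.] [311. 204.]
w4 front top mid [0.59834512 0.19489318 0.18184165] 0.0021654442663304415 tool [ 0.00283491 -0.03432584 -0.00038455]
model corner c4 [204.  84.] [0.6014 0.2274 0.1854]
model corner c4 [304. 191.] [0.5969 0.1636 0.1854]
model corner c4 [ 72. 425.] [0.5441 0.2314 0.0676]
model corner c4 [165. 535.] [0.5396 0.1676 0.0676]
model corner c4 [194. 312.] [0.5741 0.1973 0.1248]
```

```bash
python3 -m jog '[{"rx":0,"ry":0,"rz":6,"dx":0,"dy":-0.05,"dz":0,"hand":5},{"rx":0,"ry":0,"rz":12,"dx":0,"dy":-0.13,"dz":0,"hand":5},{"rx":0,"ry":0,"rz":14,"dx":0,"dy":-0.15,"dz":0,"hand":5},{"rx":0,"ry":0,"rz":14,"dx":0,"dy":-0.15,"dz":0,"hand":5}]' 60
python3 - <<'E'
from h import *
im,m=snap('wrist','w5.png'); sd,ms=snap('side','s3.png')
p,r,s=pose(); print(p,s['width'],s['force'],s['torque'])
for f in('w4.png','w5.png'):
    g=cv2.cvtColor(cv2.imread('pics/'+f),cv2.COLOR_BGR2HSV); e=(g[...,1]<60)
    print(f,[(u,[int(i)+240 for i in np.flatnonzero(np.diff(e[240:295,u].astype(int)))]) for u in range(275,375,15)])
a=cv2.resize(im[180:320,220:420],(800,560)); b=cv2.resize(sd[115:185,255:305],(400,560),interpolation=cv2.INTER_CUBIC)
cv2.imwrite('pics/c5.png',np.hstack([cv2.resize(a,(400,280)),np.zeros((280,10,3),'uint8'),cv2.resize(b,(300,420))[:280] ]) if 0 else np.hstack([cv2.copyMakeBorder(cv2.resize(a,(400,280)),0,280,0,0,0),b]))
E
```

```text
time: 4.73
position: [0.5856, 0.1947, 0.1498]
tcp_rot: [0.097, 0.219, -0.672, 0.7]
force: [0.6, -2.9, 7.4]
width: 0.587
[0.5855851  0.19452805 0.14976324] 0.5850692062380562 [ 0.96405095 -2.35509878  8.41192075] [-0.13230621  0.34236451  0.15876048]
w4.png [(275, [279]), (290, [279]), (305, [279]), (320, [279]), (335, [279]), (350, [278]), (365, [])]
w5.png [(275, [283]), (290, [285]), (305, [287]), (320, []), (335, []), (350, [293]), (365, [])]
```

View pics/c5.png

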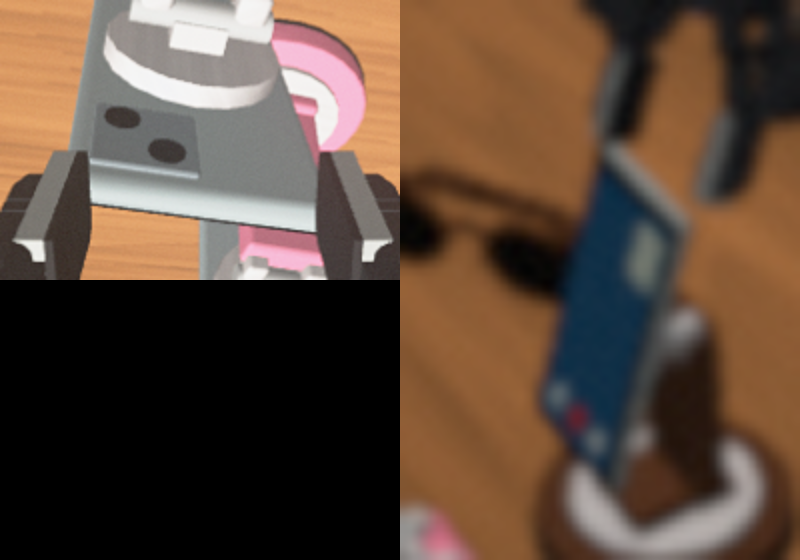

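```bash
python3 - <<'E'
from h import *
p,r,s=pose(); A=r.as_matrix(); W=viewer.camera_model('wrist'); S=viewer.camera_model('side')
for nm,a,b in(('Rtip near?',(294,139.4),(380,256)),('Rtip',(294,139.4),(400,300)),('Ltip',(281.5,132.5),(264,256)),('phone topR front',(290.5,142.5),(378,296.5)),('phone topL front',(280.5,133.5),(265,282))):
    q,e=tri(ray(S,*a),ray(W,*b)); print(nm,q.round(4),round(e,4),'tool',(A.T@(q-p)).round(4))
E
```

```text
Rtip near? [0.6112 0.1738 0.178 ] 0.0029 tool [-0.0071 -0.0348  0.0249]
Rtip [0.6013 0.1616 0.1917] 0.0012 tool [ 0.0096 -0.042   0.0352]
Ltip [0.599  0.2255 0.1769] 0.0058 tool [-0.0049 -0.0325 -0.0282]
phone topR front [0.5897 0.1662 0.1826] 0.0035 tool [ 0.0152 -0.0292  0.0286]
phone topL front [0.59   0.2214 0.1821] 0.0003 tool [ 0.006  -0.0331 -0.0257]
```

The grip missed: the side view shows the fingertips ending at the phone's top corners, so they only pushed down on it, and it turned about 7° of the 14°. Triangulated, the visible tips lie about 33 mm behind the reported TCP. I'll open, back off and re-measure.

```bash
python3 -m jog '[{"rx":0,"ry":0,"rz":0,"dx":0,"dy":0,"dz":0.2,"hand":8.5},{"rx":0,"ry":0,"rz":0,"dx":0.4,"dy":0,"dz":0.9,"hand":8.5},{"rx":0,"ry":0,"rz":-3,"dx":1.1,"dy":0,"dz":2,"hand":8.5},{"rx":0,"ry":0,"rz":-7,"dx":1.8,"dy":0,"dz":3.2,"hand":8.5},{"rx":0,"ry":0,"rz":-7,"dx":1.8,"dy":0,"dz":3.2,"hand":8.5},{"rx":0,"ry":0,"rz":-7,"dx":1.8,"dy":0,"dz":3.2,"hand":8.5}]'
python3 - <<'E'
from h import *
im,m=snap('wrist','w6.png'); sd,S=snap('side','s6.png')
p,r,s=pose(); A=r.as_matrix(); print(p,s['width'],A.round(3).tolist())
h=cv2.cvtColor(im,cv2.COLOR_BGR2HSV)
e=((h[...,1]<60)&(h[...,2]>60)).astype('uint8'); 
print([(u,[int(i)+190 for i in np.flatnonzero(np.diff(e[190:290,u].astype(int)))]) for u in range(250,400,12)])
for v in range(195,260,6): print(v,[int(i)+230 for i in np.flatnonzero(np.diff(e[v,230:420].astype(int)))])
g=cv2.cvtColor(sd,cv2.COLOR_BGR2HSV).astype(int); b=((g[...,0]>95)&(g[...,0]<125)&(g[...,1]>110)).astype('uint8'); b[:110]=0;b[185:]=0;b[:,:262]=0;b[:,310:]=0
c=max(cv2.findContours(b,0,1)[0],key=cv2.contourArea); print(cv2.contourArea(c),cv2.approxPolyDP(cv2.convexHull(c),2.5,True)[:,0].tolist())
cv2.imwrite('pics/c6.png',np.hstack([cv2.resize(im[150:350,200:440],(480,400)),cv2.resize(sd[100:180,252:312],(300,400),interpolation=cv2.INTER_CUBIC)]))
E
```

```text
time: 5.33
position: [0.6034, 0.1944, 0.1801]
tcp_rot: [0.14, 0.178, -0.685, 0.693]
force: [0.3, 0.5, -0.6]
width: 0.997
[0.60265375 0.19482132 0.17941666] 0.995776776223295 [[-0.897, -0.439, 0.055], [-0.05, -0.023, -0.998], [0.44, -0.898, -0.001]]
[(250, []), (262, [233, 255]), (274, [257]), (286, [218, 219, 220, 221, 222, 223, 224, 225, 257]), (298, [234, 235, 258]), (310, [259]), (322, [260]), (334, [261]), (346, []), (358, [190, 191, 201, 262, 286]), (370, [200, 212, 246, 261]), (382, [202, 214]), (394, [210, 235])]
195 [271, 354]
201 [269, 356, 360, 374]
207 [268, 389]
213 [266, 360, 371, 395]
219 [265, 279, 286, 361, 387, 398]
225 [264, 284, 286, 364, 386, 398]
231 [262, 295, 296, 300, 302, 304, 305, 365, 388, 397]
237 [261, 303, 304, 367, 389, 392]
243 [259, 369]
249 [258, 370]
255 [261, 372]
198.0 [[280, 137], [285, 141], [281, 169], [274, 161]]
```

```bash
cat >> h.py <<'E'
from scipy.optimize import least_squares
def ph(f,t,hg): # phone frame -> world
    T=R.from_euler('z',f).as_matrix()@R.from_rotvec([0,t,0]).as_matrix()
    return lambda l: np.array(hg)+T@np.array(l)
def seg(a,b,q): # signed distance px of q to line ab
    d=(b-a)/np.linalg.norm(b-a); return d[0]*(q[1]-a[1])-d[1]*(q[0]-a[0])
E
python3 - <<'E'
from h import *
m=viewer.camera_model('wrist'); S=viewer.camera_model('side')
def res(v,full=0):
    P=ph(v[0],v[1],[.592+v[2],.196+v[3],.116]); c=lambda l:proj(m,P(l))
    FL,FR=c([-.024,.032,.0655]),c([-.024,-.032,.0655]); BL,BR=c([-.016,.032,.0655]),c([-.016,-.032,.0655]); bl,br=c([-.016,.032,0]),c([-.016,-.032,0])
    o=[seg(FL,FR,(262.,255.5)),seg(FL,FR,(370.,262)),seg(FL,FR,(322.,260)),seg(BL,bl,(271.,195)),seg(BL,bl,(261.5,234)),seg(BR,br,(354.,195)),seg(BR,br,(366.,234))]
    return np.r_[o,np.array(v[2:])/.002]
o=least_squares(res,[.05,.35,0,0]); v=o.x; print('phi,t deg',np.degrees(v[:2]),v[2:],o.fun.round(2))
P=ph(v[0],v[1],[.592+v[2],.196+v[3],.116])
print('side corners',[proj(S,P(l)).round(1).tolist() for l in([-.024,.03,.063],[-.024,-.03,.063],[-.024,-.03,-.063],[-.024,.03,-.063])])
p,r,s=pose(); A=r.as_matrix(); print('top mid',P([-.02,0,.0655]),'tool',A.T@(P([-.02,0,.0655])-p),'tool axis vs phone -z deg',np.degrees(np.arccos(A[:,1]@(-(P([0,0,1])-P([0,0,0]))))))
print(np.degrees(np.arctan2(-A[1,2],-A[0,2]))-90)
E
```

```text
phi,t deg [-3.08859113 23.86843901] [-0.00276226  0.00154176] [-0.42 -1.19  0.04  0.43  1.6   0.39 -2.85 -1.38  0.77]
side corners [[280.6, 131.7], [290.2, 141.7], [278.2, 174.9], [269.2, 164.7]]
top mid [0.59744006 0.19709917 0.183991  ] tool [ 0.00657343 -0.00186915 -0.00256751] tool axis vs phone -z deg 3.413242501977842
3.1608531152977406
```

View pics/c6.png

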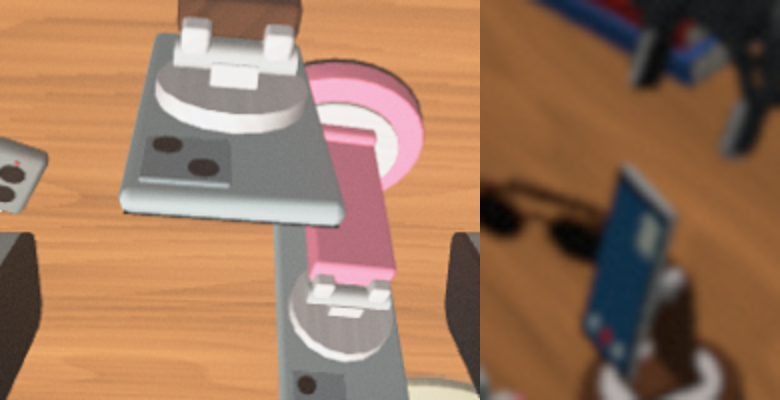

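The phone still sits at about φ=-3°, tilt 24°, and the open fingertips are well above its top edge. I insert about 6 cm deeper.

```bash
python3 -m jog '[{"rx":0,"ry":0,"rz":-6.5,"dx":-0.2,"dy":0.25,"dz":0.4,"hand":8.5},{"rx":0,"ry":0,"rz":-6.5,"dx":-0.2,"dy":0.25,"dz":0.4,"hand":8.5},{"rx":0,"ry":0,"rz":-6.5,"dx":-0.9,"dy":0.3,"dz":-1.1,"hand":8.5},{"rx":0,"ry":0,"rz":-6.5,"dx":-1.7,"dy":0.3,"dz":-2.6,"hand":8.5},{"rx":0,"ry":0,"rz":-6.5,"dx":-2.4,"dy":0.35,"dz":-4.1,"hand":8.5},{"rx":0,"ry":0,"rz":-6.5,"dx":-3.1,"dy":0.37,"dz":-5.5,"hand":8.5},{"rx":0,"ry":0,"rz":-6.5,"dx":-3.1,"dy":0.37,"dz":-5.5,"hand":8.5},{"rx":0,"ry":0,"rz":-6.5,"dx":-3.1,"dy":0.37,"dz":-5.5,"hand":8.5}]' 40
python3 -m jog '[{"rx":0,"ry":0,"rz":0,"dx":0,"dy":0,"dz":0,"hand":5},{"rx":0,"ry":0,"rz":0,"dx":0,"dy":0,"dz":0,"hand":5},{"rx":0,"ry":0,"rz":0,"dx":0,"dy":0,"dz":0,"hand":5},{"rx":0,"ry":0,"rz":0,"dx":0,"dy":0,"dz":0,"hand":5},{"rx":0,"ry":0,"rz":0,"dx":0,"dy":0,"dz":0,"hand":5},{"rx":0,"ry":0,"rz":0,"dx":0,"dy":0,"dz":0,"hand":5},{"rx":0,"ry":0,"rz":0,"dx":0,"dy":0,"dz":0,"hand":5}]' 40
python3 - <<'E'
from h import *
p,r,s=pose(); print(p,r.as_matrix().round(3).tolist(),s['force'],s['torque'],s['width'])
E
```

```text
time: 6.1
position: [0.5717, 0.1985, 0.1251]
tcp_rot: [-0.179, -0.14, 0.693, -0.684]
force: [-0.2, 0.3, 0.8]
width: 0.999
time: 6.68
position: [0.5729, 0.198, 0.1264]
tcp_rot: [-0.179, -0.138, 0.694, -0.684]
force: [1.1, -2.2, 5.7]
width: 0.735
[0.57285235 0.198029   0.12643582] [[-0.898, -0.436, -0.06], [0.053, 0.027, -0.998], [0.437, -0.9, -0.001]] [ 1.11289887 -2.24229219  5.68726949] [-0.19188113  0.01578095  0.33738554] 0.7354420001124594
```

Gripped: the fingers stopped at 0.735 ≈ 63 mm. Now swivelling 84° about the stand axis.

```bash
python3 -m jog '[{"rx":0,"ry":0,"rz":7,"dx":0,"dy":-0.22,"dz":0,"hand":5},{"rx":0,"ry":0,"rz":14,"dx":0.03,"dy":-0.43,"dz":0,"hand":5},{"rx":0,"ry":0,"rz":21,"dx":0.08,"dy":-0.64,"dz":0,"hand":5},{"rx":0,"ry":0,"rz":28,"dx":0.16,"dy":-0.84,"dz":0,"hand":5},{"rx":0,"ry":0,"rz":35,"dx":0.26,"dy":-1.03,"dz":0,"hand":5},{"rx":0,"ry":0,"rz":42,"dx":0.38,"dy":-1.21,"dz":0,"hand":5}]' 60
python3 -m jog '[{"rx":0,"ry":0,"rz":7,"dx":0.15,"dy":-0.16,"dz":0,"hand":5},{"rx":0,"ry":0,"rz":14,"dx":0.31,"dy":-0.3,"dz":0,"hand":5},{"rx":0,"ry":0,"rz":21,"dx":0.49,"dy":-0.42,"dz":0,"hand":5},{"rx":0,"ry":0,"rz":28,"dx":0.68,"dy":-0.52,"dz":0,"hand":5},{"rx":0,"ry":0,"rz":35,"dx":0.89,"dy":-0.59,"dz":0,"hand":5},{"rx":0,"ry":0,"rz":42,"dx":1.1,"dy":-0.64,"dz":0,"hand":5},{"rx":0,"ry":0,"rz":42,"dx":1.1,"dy":-0.64,"dz":0,"hand":5},{"rx":0,"ry":0,"rz":42,"dx":1.1,"dy":-0.64,"dz":0,"hand":5}]'
python3 - <<'E'
from h import *
p,r,s=pose(); A=r.as_matrix();print(p,A.round(3).tolist(),s['force'],s['width'],'phi',np.degrees(np.arctan2(-A[1,2],-A[0,2]))-90,s['q'].round(2))
im,m=snap('wrist','w7.png'); snap('side','s7.png')
e=(cv2.cvtColor(im,cv2.COLOR_BGR2HSV)[...,1]<60)
print([(u,[int(i)+180 for i in np.flatnonzero(np.diff(e[180:330,u].astype(int)))]) for u in range(265,380,15)])
E
```

```text
time: 7.18
position: [0.5773, 0.1845, 0.1267]
tcp_rot: [-0.079, 0.378, -0.596, 0.704]
force: [3.5, -9.1, 4.3]
width: 0.732
time: 7.85
position: [0.5895, 0.1787, 0.1268]
tcp_rot: [-0.325, 0.566, -0.421, 0.63]
force: [11.8, -5.8, 2.5]
width: 0.733
[0.58954062 0.17868945 0.1267765 ] [[-0.148, -0.066, 0.987], [-0.886, -0.434, -0.162], [0.439, -0.898, 0.006]] [11.79289474 -5.81425261  2.53497398] 0.7329623268796478 phi 80.65570856463057 [ 0.29  0.69  1.04 -0.41  1.62  0.48]
[(265, [232, 322]), (280, [187, 322]), (295, []), (310, [188]), (325, [188]), (340, []), (355, [321]), (370, [200, 321])]
```

```bash
python3 -m jog '[{"rx":0,"ry":0,"rz":0,"dx":0.2,"dy":0,"dz":0,"hand":5},{"rx":6.2,"ry":-1,"rz":0,"dx":0.18,"dy":-0.11,"dz":-0.2,"hand":5},{"rx":12.3,"ry":-2,"rz":0,"dx":0.17,"dy":-0.19,"dz":-0.41,"hand":5},{"rx":18.5,"ry":-3,"rz":0,"dx":0.16,"dy":-0.25,"dz":-0.63,"hand":5},{"rx":24.7,"ry":-4.1,"rz":0,"dx":0.15,"dy":-0.28,"dz":-0.85,"hand":5},{"rx":24.7,"ry":-4.1,"rz":0,"dx":0.15,"dy":-0.28,"dz":-0.85,"hand":5},{"rx":24.7,"ry":-4.1,"rz":0,"dx":0.15,"dy":-0.28,"dz":-0.85,"hand":5}]'
python3 - <<'E'
from h import *
p,r,s=pose(); A=r.as_matrix();print(p,A.round(3).tolist(),s['force'],s['torque'],s['width'],'phi',np.degrees(np.arctan2(-A[1,2],-A[0,2]))-90)
im,m=snap('wrist','w8.png'); sd,S=snap('side','s8.png'); snap('top','t8.png')
e=(cv2.cvtColor(im,cv2.COLOR_BGR2HSV)[...,1]<60)
print([(u,[int(i)+180 for i in np.flatnonzero(np.diff(e[180:350,u].astype(int)))]) for u in range(265,380,15)])
for t in(-.1,-.05,0,.05,.1):
    P=ph(np.radians(80.4),t,[.592,.1965,.116]); print(t,[proj(m,P([-.024,y,.0655])).round(1).tolist() for y in(.02,-.02)],[proj(S,P(l)).round(1).tolist() for l in([-.024,.03,.063],[-.024,-.03,.063],[-.024,-.03,-.063],[-.024,.03,-.063])])
g=cv2.cvtColor(sd,cv2.COLOR_BGR2HSV).astype(int); b=((g[...,0]>95)&(g[...,0]<125)&(g[...,1]>110)).astype('uint8'); b[:110]=0;b[195:]=0;b[:,:255]=0;b[:,320:]=0
c=max(cv2.findContours(b,0,1)[0],key=cv2.contourArea); print(cv2.contourArea(c),cv2.approxPolyDP(cv2.convexHull(c),2.5,True)[:,0].tolist())
E
```

```text
time: 8.53
position: [0.5895, 0.1758, 0.1175]
tcp_rot: [-0.452, 0.461, -0.536, 0.544]
force: [3.0, -2.5, 2.0]
width: 0.735
[0.58948182 0.17584112 0.11745029] [[-0.166, -0.002, 0.986], [-0.986, -0.018, -0.166], [0.018, -1.0, 0.001]] [ 2.95663338 -2.49562828  2.04623119] [-0.16578013 -0.39176399 -0.24891991] 0.73502139488803 phi 80.43769930816416
[(265, [228, 324]), (280, [324]), (295, [323]), (310, [190, 323]), (325, [190, 323]), (340, [323]), (355, [323]), (370, [200, 323])]
-0.1 [[265.7, 328.9], [368.7, 329.0]] [[280.5, 146.8], [298.0, 141.3], [297.7, 168.6], [281.2, 174.1]]
-0.05 [[264.7, 324.5], [369.6, 324.6]] [[280.1, 145.9], [297.6, 140.4], [298.1, 169.0], [281.5, 174.5]]
0 [[263.7, 319.5], [370.4, 319.7]] [[279.6, 145.0], [297.1, 139.5], [298.5, 169.3], [281.9, 174.8]]
0.05 [[262.8, 314.0], [371.2, 314.1]] [[279.2, 144.1], [296.7, 138.7], [298.8, 169.6], [282.3, 175.1]]
0.1 [[261.9, 307.9], [372.1, 308.0]] [[278.8, 143.3], [296.3, 137.9], [299.2, 169.8], [282.6, 175.3]]
246.0 [[291, 146], [296, 153], [295, 165], [282, 172], [282, 149]]
```

```bash
python3 -m jog '[{"rx":-1.5,"ry":0.25,"rz":0,"dx":0,"dy":0,"dz":0.05,"hand":5},{"rx":-1.5,"ry":0.25,"rz":0,"dx":0,"dy":0,"dz":0.05,"hand":5},{"rx":-1.5,"ry":0.25,"rz":0,"dx":0,"dy":0,"dz":0.05,"hand":8.5},{"rx":-1.5,"ry":0.25,"rz":0,"dx":0,"dy":0,"dz":0.05,"hand":8.5},{"rx":-1.5,"ry":0.25,"rz":0,"dx":0,"dy":0,"dz":0.05,"hand":8.5},{"rx":-1.5,"ry":0.25,"rz":0,"dx":0,"dy":0,"dz":0.05,"hand":8.5},{"rx":-1.5,"ry":0.25,"rz":0,"dx":0,"dy":0.1,"dz":2,"hand":8.5},{"rx":-1.5,"ry":0.25,"rz":0,"dx":0,"dy":0.2,"dz":5,"hand":8.5},{"rx":-1.5,"ry":0.25,"rz":0,"dx":0,"dy":0.3,"dz":9,"hand":8.5},{"rx":-1.5,"ry":0.25,"rz":0,"dx":0,"dy":0.3,"dz":12,"hand":8.5},{"rx":-1.5,"ry":0.25,"rz":0,"dx":0,"dy":0.3,"dz":12,"hand":8.5},{"rx":-1.5,"ry":0.25,"rz":0,"dx":0,"dy":0.3,"dz":12,"hand":8.5}]'
python3 - <<'E'
from h import *
im,m=snap('wrist','w9.png'); sd,S=snap('side','s9.png'); tp,Tm=snap('top','t9.png')
p,r,s=pose();print(p,s['force'],s['width'])
g=cv2.cvtColor(sd,cv2.COLOR_BGR2HSV).astype(int); b=((g[...,0]>95)&(g[...,0]<125)&(g[...,1]>110)).astype('uint8'); b[:110]=0;b[195:]=0;b[:,:255]=0;b[:,320:]=0
c=max(cv2.findContours(b,0,1)[0],key=cv2.contourArea); print(cv2.contourArea(c),cv2.approxPolyDP(cv2.convexHull(c),2,True)[:,0].tolist(), cv2.minAreaRect(c))
for t in(-.1,0,.1):
  P=ph(np.radians(80.4),t,[.592,.1965,.116])
  print(t,'wrist topF',[proj(m,P([-.024,y,.0655])).round(1).tolist() for y in(.032,-.032)],'topB',[proj(m,P([-.016,y,.0655])).round(1).tolist() for y in(.032,-.032)],'bot',[proj(m,P([-.016,y,-.0655])).round(1).tolist() for y in(.032,-.032)],'side',[proj(S,P(l)).round(1).tolist() for l in([-.024,.03,.063],[-.024,-.03,.063],[-.024,-.03,-.063],[-.024,.03,-.063])])
a=cv2.resize(im[60:260,220:420],(500,500),interpolation=cv2.INTER_CUBIC); bb=cv2.resize(sd[125:195,265:308],(300,488),interpolation=cv2.INTER_CUBIC); bb=cv2.copyMakeBorder(bb,0,12,0,0,0)
cv2.imwrite('pics/c9.png',np.hstack([a,bb]))
E
```

```text
time: 9.68
position: [0.5888, 0.1803, 0.2384]
tcp_rot: [-0.446, 0.468, -0.529, 0.55]
force: [-0.0, -0.1, -1.6]
width: 0.997
[0.58787891 0.1800369  0.23528547] [ 0.06247576 -0.49324615 -0.45100791] 0.9946914486117672
255.0 [[291, 145], [296, 152], [296, 166], [283, 173], [282, 148]] ((289.0, 159.0), (28.0, 14.0), 90.0)
-0.1 wrist topF [[275.8, 220.1], [365.8, 220.4]] topB [[275.2, 210.1], [366.5, 210.4]] bot [[289.9, 152.1], [351.8, 152.3]] side [[280.5, 146.8], [298.0, 141.3], [297.7, 168.6], [281.2, 174.1]]
0 wrist topF [[274.9, 213.2], [366.7, 213.5]] topB [[274.5, 202.4], [367.2, 202.7]] bot [[289.9, 158.6], [351.7, 158.8]] side [[279.6, 145.0], [297.1, 139.5], [298.5, 169.3], [281.9, 174.8]]
0.1 wrist topF [[274.2, 205.3], [367.5, 205.6]] topB [[273.8, 193.9], [367.9, 194.2]] bot [[289.9, 165.2], [351.7, 165.4]] side [[278.8, 143.3], [296.3, 137.9], [299.2, 169.8], [282.6, 175.3]]
```

View pics/c9.png

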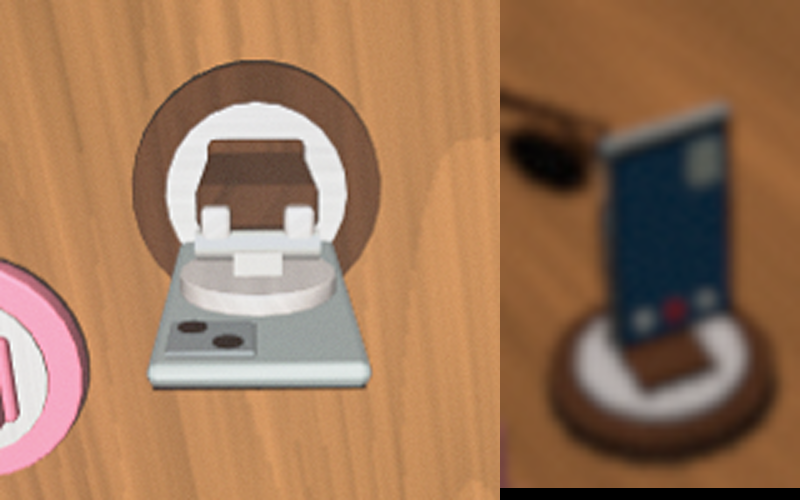

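Left half: the phone from behind, top edge level at crop row 388 (full frame 215, predicted 213 for upright), squarely aligned. Right half: it stands upright on the dark stand with the screen toward the bottle. That is my 12th picture, so I work numerically from here, next over the cap.

```bash
python3 - <<'E'
from h import *
p,r,s=pose(); A=r.as_matrix(); m=viewer.camera_model('wrist')
print(p,A.round(3).tolist())
# level tool: minimal rotation taking A[:,1] to -z
a=A[:,1]; ax=np.cross(a,[0,0,-1]); print('level rotvec deg',np.degrees(ax))
print('shift cm',(np.array([.5334,-.1395,.20])-p)*100)
# base rim bias: observed extents 272.8..372.4 (u), top row 84
th=np.linspace(0,2*np.pi,200); q=np.array([proj(m,[.592+.056*np.cos(k),.1965+.056*np.sin(k),.016]) for k in th]); print('rim pred u',q[:,0].min(),q[:,0].max(),'vmin',q[:,1].min())
E
```

```text
[0.58787891 0.1800369  0.23528547] [[-0.163, -0.011, 0.986], [-0.986, -0.043, -0.164], [0.045, -0.999, -0.004]]
level rotvec deg [ 2.48060382 -0.65348955  0.        ]
shift cm [ -5.44789116 -31.9536898   -3.52854728]
rim pred u 272.0878200910323 373.6635224752849 vmin 84.25915653285887
```

```bash
python3 - <<'E'
from h import *
im=cv2.imread('pics/w9.png'); m=viewer.camera_model('wrist')
h=cv2.cvtColor(im,cv2.COLOR_BGR2HSV); e=((h[...,1]<70)&(h[...,2]>50))
for v in range(160,216,5): 
    x=np.flatnonzero(e[v,260:390])+260; print(v,x.min() if len(x) else 0,x.max() if len(x) else 0,end='; ')
print([(u,int(np.flatnonzero(e[180:230,u])[-1])+180) for u in range(282,366,8)])
H=[.592,.1965,.116]
obsL=[];obsR=[]
for v in range(165,206,5):
    x=np.flatnonzero(e[v,260:390])+260; obsL.append((x.min(),v)); obsR.append((x.max()+1,v))
U=[(u,int(np.flatnonzero(e[180:230,u])[-1])+181.) for u in range(286,362,8)]
def res(v):
    P=ph(v[0],v[1],H); c=lambda l:proj(m,P(l))
    FL,FR,BL,BR,bl,br=[c(l) for l in([-.024,.032,.0655],[-.024,-.032,.0655],[-.016,.032,.0655],[-.016,-.032,.0655],[-.016,.032,-.03],[-.016,-.032,-.03])]
    return np.r_[[seg(FL,FR,q) for q in U],[seg(BL,bl,q) for q in obsL],[seg(BR,br,q) for q in obsR]]
o=least_squares(res,[1.4,0]); print(np.degrees(o.x),o.fun.round(1))
E
```

```text
160 291 353; 165 290 355; 170 289 356; 175 288 358; 180 286 359; 185 285 361; 190 284 362; 195 282 364; 200 281 365; 205 280 367; 210 279 367; 215 284 293; [(282, 214), (290, 214), (298, 214), (306, 214), (314, 214), (322, 214), (330, 214), (338, 214), (346, 214), (354, 214), (362, 214)]
[81.59187696 -1.06708701] [-0.2 -1.1 -1.  -0.9 -0.8 -0.7 -0.5 -0.4 -0.3 -0.2  0.4  1.   1.6  1.2
  1.8  2.4  2.1  2.7  3.3 -0.9 -1.5 -1.2 -1.8 -1.5 -2.2 -1.8 -2.5 -2.2]
```

Fit: yaw ≈ 81° (bearing to the bottle 80°), tilt ≈ -1°. That is good enough, so on to the cap.

```bash
python3 -m jog '[{"rx":0.5,"ry":-0.1,"rz":0,"dx":-0.4,"dy":-2,"dz":0.5,"hand":8.5},{"rx":1,"ry":-0.2,"rz":0,"dx":-1,"dy":-5,"dz":0.5,"hand":8.5},{"rx":1.5,"ry":-0.3,"rz":0,"dx":-1.6,"dy":-8.5,"dz":0.5,"hand":8.5},{"rx":2,"ry":-0.5,"rz":0,"dx":-2.2,"dy":-12,"dz":0.5,"hand":8.5},{"rx":2.5,"ry":-0.65,"rz":0,"dx":-2.8,"dy":-16,"dz":0.5,"hand":8.5},{"rx":2.5,"ry":-0.65,"rz":0,"dx":-3.4,"dy":-20,"dz":0,"hand":8.5},{"rx":2.5,"ry":-0.65,"rz":0,"dx":-4,"dy":-24,"dz":-1,"hand":8.5},{"rx":2.5,"ry":-0.65,"rz":0,"dx":-4.6,"dy":-27,"dz":-2,"hand":8.5},{"rx":2.5,"ry":-0.65,"rz":0,"dx":-5,"dy":-30,"dz":-3,"hand":8.5},{"rx":2.5,"ry":-0.65,"rz":0,"dx":-5.4,"dy":-31.9,"dz":-3.5,"hand":8.5},{"rx":2.5,"ry":-0.65,"rz":0,"dx":-5.4,"dy":-31.9,"dz":-3.5,"hand":8.5},{"rx":2.5,"ry":-0.65,"rz":0,"dx":-5.4,"dy":-31.9,"dz":-3.5,"hand":8.5}]'
python3 - <<'E'
from h import *
im,m=snap('wrist','w10.png'); p,r,s=pose(); A=r.as_matrix(); print(p,A.round(3).tolist(),s['q'].round(2))
pr=proj(m,[.5334,-.1395,.1085]); print('pred cap top',pr,'tip px',[proj(m,p-A[:,1]*.043+A[:,2]*w-A[:,0]*.011).round(0) for w in(-.0427,.0427)])
h=cv2.cvtColor(im,cv2.COLOR_BGR2HSV); e=((h[...,1]<60)&(h[...,2]>150)).astype('uint8'); 
x,y=pr.astype(int); k=np.zeros_like(e); k[max(0,y-90):y+90,x-90:x+90]=1
c=max(cv2.findContours(e*k,0,1)[0],key=cv2.contourArea); print(cv2.boundingRect(c),cv2.contourArea(c))
hull=cv2.convexHull(c)[:,0].astype(float)
def res(v): # hull of cap = top circle, bottom part of lower rim
    t=np.linspace(0,2*np.pi,72); q=np.array([proj(m,[v[0]+.025*np.cos(a),v[1]+.025*np.sin(a),z]) for z in(.1085,.0835) for a in t]).astype('float32')
    hp=cv2.convexHull(q); return [cv2.pointPolygonTest(hp,tuple(map(float,u)),True) for u in hull]
o=least_squares(res,[.5334,-.1395],diff_step=1e-3); print(o.x,np.round(o.fun,1))
E
```

```text
time: 10.83
position: [0.5338, -0.1393, 0.2006]
tcp_rot: [0.457, -0.456, 0.54, -0.539]
force: [-0.1, 0.8, 1.0]
width: 0.998
[ 0.53427026 -0.13850622  0.20116757] [[-0.164, 0.002, 0.986], [-0.986, 0.002, -0.164], [-0.002, -1.0, 0.001]] [-0.47  0.38  1.28  0.    1.48 -0.3 ]
pred cap top [319.9586534 192.917644 ] tip px [array([217., 256.]), array([423., 256.])]
(280, 132, 79, 91) 5402.5
[ 0.53461055 -0.12833556] [-10.7 -10.3 -10.4 -10.6 -10.3 -10.3 -10.4 -10.4  -9.4  -6.7  -6.   -6.5
  -7.6  -8.4  -9.8 -11.3 -12.1 -12.4 -12.6 -12.6 -12.2 -12.2 -11.5 -10.5
  -8.8  -5.9  -4.8  -7.   -8.6  -9.7 -10.  -10.2 -10.2 -10.7 -10.3 -10.2
 -10.3 -10.4]
```

```bash
python3 - <<'E'
from h import *
im=cv2.imread('pics/w10.png'); m=viewer.camera_model('wrist')
t=np.linspace(0,2*np.pi,100); q=np.array([proj(m,[.5334+.025*np.cos(a),-.1395+.025*np.sin(a),.1085]) for a in t]); print('pred top bbox',q.min(0),q.max(0))
h=cv2.cvtColor(im,cv2.COLOR_BGR2HSV)
for S,V in((60,150),(40,170),(60,190)):
    e=((h[...,1]<S)&(h[...,2]>V)).astype('uint8'); k=np.zeros_like(e); k[103:283,230:410]=1
    c=max(cv2.findContours(e*k,0,1)[0],key=cv2.contourArea); hl=cv2.convexHull(c)[:,0].astype(float); hl=hl[hl[:,1]>195]
    P=np.array([onz(m,*a,.1085)[:2] for a in hl]); B=np.c_[2*P,np.ones(len(P))]; x=np.linalg.lstsq(B,(P**2).sum(1),rcond=None)[0]; print(S,V,cv2.boundingRect(c),x[:2],np.sqrt(x[2]+x[:2]@x[:2]),len(P))
E
```

```text
pred top bbox [287.8071175 162.4562619] [351.1977523  223.35026254]
60 150 (280, 132, 79, 91) [ 0.53344542 -0.13821612] 0.025226307036146273 15
40 170 (287, 155, 65, 68) [ 0.53357909 -0.1382549 ] 0.025028800210090178 16
60 190 (288, 158, 64, 65) [ 0.53344262 -0.13852061] 0.024963602116051312 17
```

```bash
python3 -m jog '[{"rx":0,"ry":0,"rz":0,"dx":-0.05,"dy":0,"dz":-3,"hand":8.5},{"rx":0,"ry":0,"rz":0,"dx":-0.05,"dy":0,"dz":-6,"hand":8.5},{"rx":0,"ry":0,"rz":0,"dx":-0.05,"dy":0,"dz":-9,"hand":8.5},{"rx":0,"ry":0,"rz":0,"dx":-0.05,"dy":0,"dz":-11.5,"hand":8.5},{"rx":0,"ry":0,"rz":0,"dx":-0.05,"dy":0,"dz":-13.5,"hand":8.5},{"rx":0,"ry":0,"rz":0,"dx":-0.05,"dy":0,"dz":-15.3,"hand":8.5},{"rx":0,"ry":0,"rz":0,"dx":-0.05,"dy":0,"dz":-15.3,"hand":8.5},{"rx":0,"ry":0,"rz":0,"dx":-0.05,"dy":0,"dz":-15.3,"hand":8.5}]' 40
python3 -m jog '[{"rx":0,"ry":0,"rz":0,"dx":0,"dy":0,"dz":0,"hand":3},{"rx":0,"ry":0,"rz":0,"dx":0,"dy":0,"dz":0,"hand":3},{"rx":0,"ry":0,"rz":0,"dx":0,"dy":0,"dz":0,"hand":3},{"rx":0,"ry":0,"rz":0,"dx":0,"dy":0,"dz":0,"hand":3},{"rx":0,"ry":0,"rz":0,"dx":0,"dy":0,"dz":0,"hand":3},{"rx":0,"ry":0,"rz":0,"dx":0,"dy":0,"dz":0,"hand":3},{"rx":0,"ry":0,"rz":0,"dx":0,"dy":0,"dz":0,"hand":3},{"rx":0,"ry":0,"rz":0,"dx":0,"dy":0,"dz":0,"hand":3},{"rx":0,"ry":0,"rz":0,"dx":0,"dy":0,"dz":0,"hand":3}]' 40
python3 -c "
from h import *
p,r,s=pose();print(p,s['force'],s['torque'],s['width'])"
```

```text
time: 11.55
position: [0.5341, -0.1378, 0.0488]
tcp_rot: [-0.458, 0.457, -0.539, 0.539]
force: [0.2, -0.1, 0.4]
width: 0.998
time: 12.3
position: [0.5335, -0.1387, 0.0498]
tcp_rot: [-0.458, 0.456, -0.539, 0.54]
force: [-4.9, 2.7, 6.8]
width: 0.574
[ 0.53350135 -0.13865098  0.04975589] [-4.85004123  2.66752309  6.80057737] [0.36636    0.9025161  0.00683878] 0.5743630230404954
```

Width 0.574 ≈ 49 mm, so the cap is held. Press down.

```bash
python3 -m jog '[{"rx":0,"ry":0,"rz":0,"dx":0,"dy":0,"dz":0,"hand":3},{"rx":0,"ry":0,"rz":0,"dx":0,"dy":0,"dz":-0.2,"hand":3},{"rx":0,"ry":0,"rz":0,"dx":0,"dy":0,"dz":-0.4,"hand":3},{"rx":0,"ry":0,"rz":0,"dx":0,"dy":0,"dz":-0.6,"hand":3},{"rx":0,"ry":0,"rz":0,"dx":0,"dy":0,"dz":-0.6,"hand":3},{"rx":0,"ry":0,"rz":0,"dx":0,"dy":0,"dz":-0.6,"hand":3}]' 90
python3 -c "
from h import *
p,r,s=pose();print(p,s['force'],s['torque'],s['width'])"
```

```text
time: 12.8
position: [0.5336, -0.1387, 0.046]
tcp_rot: [-0.458, 0.456, -0.538, 0.54]
force: [-10.8, 4.8, 25.6]
width: 0.56
[ 0.53362626 -0.13871685  0.04597115] [-10.81975288   4.81013164  25.56751337] [ 0.77373912  2.1004128  -0.01052998] 0.5599991799734768
```

```bash
python3 -m jog '[{"rx":0,"ry":0,"rz":0,"dx":-0.1,"dy":0.05,"dz":0,"hand":3},{"rx":0,"ry":0,"rz":6,"dx":-0.1,"dy":0.05,"dz":0,"hand":3},{"rx":0,"ry":0,"rz":12,"dx":-0.1,"dy":0.05,"dz":0,"hand":3},{"rx":0,"ry":0,"rz":18,"dx":-0.1,"dy":0.05,"dz":0,"hand":3}]' 90
python3 -c "
from h import *
p,r,s=pose();print(p,s['force'],s['torque'],s['width'])"
```

```text
time: 13.13
position: [0.5333, -0.1379, 0.046]
tcp_rot: [0.539, -0.536, 0.459, -0.461]
force: [-9.4, 6.8, 25.5]
width: 0.56
[ 0.53330867 -0.13790549  0.04597612] [-9.43985878  6.80464575 25.50228335] [ 0.99372164  1.84792043 -0.24161482] 0.5599315551278221
```

```bash
python3 -m jog '[{"rx":0,"ry":0,"rz":6,"dx":0,"dy":0,"dz":0,"hand":3},{"rx":0,"ry":0,"rz":12,"dx":0,"dy":0,"dz":0,"hand":3},{"rx":0,"ry":0,"rz":18,"dx":0,"dy":0,"dz":0,"hand":3},{"rx":0,"ry":0,"rz":24,"dx":0,"dy":0,"dz":0,"hand":3},{"rx":0,"ry":0,"rz":30,"dx":0,"dy":0,"dz":0,"hand":3},{"rx":0,"ry":0,"rz":36,"dx":0,"dy":0,"dz":0,"hand":3},{"rx":0,"ry":0,"rz":42,"dx":0,"dy":0,"dz":0,"hand":3},{"rx":0,"ry":0,"rz":48,"dx":0,"dy":0,"dz":0,"hand":3},{"rx":0,"ry":0,"rz":48,"dx":0,"dy":0,"dz":0,"hand":3},{"rx":0,"ry":0,"rz":48,"dx":0,"dy":0,"dz":0,"hand":3}]' 90
python3 -c "
from h import *
p,r,s=pose();A=r.as_matrix();print(p,s['force'],s['torque'],s['width'],np.degrees(np.arctan2(A[1,2],A[0,2])),A[:,1])"
```

```text
time: 13.97
position: [0.5315, -0.1394, 0.0459]
tcp_rot: [-0.677, 0.678, -0.203, 0.202]
force: [-17.6, -1.4, 28.0]
width: 0.555
[ 0.53149396 -0.13937399  0.04590389] [-17.56160004  -1.41161528  28.01311735] [-0.63821813  3.0463978   0.11241613] 0.5549559887283714 56.662722709241926 [-1.11128587e-03 -1.06498789e-04 -9.99999377e-01]
```

```bash
python3 -m jog '[{"rx":0,"ry":0,"rz":0,"dx":0,"dy":0,"dz":0.3,"hand":3},{"rx":0,"ry":0,"rz":0,"dx":-0.05,"dy":0,"dz":0.7,"hand":3},{"rx":0,"ry":0,"rz":0,"dx":-0.05,"dy":0,"dz":1.1,"hand":3},{"rx":0,"ry":0,"rz":0,"dx":-0.05,"dy":0,"dz":1.5,"hand":3}]' 90
python3 -c "
from h import *
p,r,s=pose();A=r.as_matrix();print(p,s['force'],s['torque'],s['width'])"
```

```text
time: 14.3
position: [0.5309, -0.1387, 0.0578]
tcp_rot: [0.678, -0.677, 0.205, -0.202]
force: [-5.9, -1.8, -3.0]
width: 0.555
[ 0.53087365 -0.13869751  0.05776848] [-5.93483015 -1.79096628 -2.96111785] [-4.17016591e-01  9.74305225e-01  7.43878179e-04] 0.5551366103792689
```

```bash
python3 -m jog '[{"rx":0,"ry":0,"rz":0,"dx":0,"dy":0,"dz":0.8,"hand":3},{"rx":0,"ry":0,"rz":0,"dx":0,"dy":0,"dz":1.6,"hand":3},{"rx":0,"ry":0,"rz":0,"dx":0,"dy":0,"dz":2.4,"hand":3},{"rx":0,"ry":0,"rz":0,"dx":0.1,"dy":0,"dz":3.2,"hand":3},{"rx":0,"ry":0,"rz":0,"dx":0.2,"dy":0,"dz":4,"hand":3},{"rx":0,"ry":0,"rz":0,"dx":0.2,"dy":0,"dz":4.8,"hand":3},{"rx":0,"ry":0,"rz":0,"dx":0.2,"dy":0,"dz":5.5,"hand":3},{"rx":0,"ry":0,"rz":0,"dx":0.2,"dy":0,"dz":5.8,"hand":3},{"rx":0,"ry":0,"rz":0,"dx":0.2,"dy":0,"dz":5.8,"hand":3},{"rx":0,"ry":0,"rz":0,"dx":0.2,"dy":0,"dz":5.8,"hand":3}]' 90
python3 - <<'E'
from h import *
p,r,s=pose();A=r.as_matrix();print(p,s['force'],s['torque'],s['width'],A.round(3).tolist())
for n in('wrist','side','top'):
    im,m=snap(n,n[0]+'12.png'); h=cv2.cvtColor(im,cv2.COLOR_BGR2HSV)
    pr=proj(m,[.5335,-.1385,.173]); print(n,'pred cap top at z=.173',pr,'rim .148',proj(m,[.5335,-.1385,.148]),'mouth',proj(m,[.5335,-.1385,.1]))
    w=90 if n=='wrist' else 22
    e=((h[...,1]<60)&(h[...,2]>(170 if n=='wrist' else 140))).astype('uint8'); k=np.zeros_like(e); x,y=pr.astype(int); k[max(0,y-w):y+w,x-w:x+w]=1
    cs=sorted(cv2.findContours(e*k,0,1)[0],key=cv2.contourArea)[-2:]; print([(cv2.boundingRect(c),cv2.contourArea(c)) for c in cs])
E
```

```text
time: 15.13
position: [0.5344, -0.1384, 0.1157]
tcp_rot: [0.678, -0.676, 0.204, -0.203]
force: [-0.6, 0.9, -0.5]
width: 0.555
[ 0.53437902 -0.13836568  0.11573561] [-0.57999008  0.89718157 -0.51985514] [ 0.00407032 -0.00688162 -0.00842145] 0.5547133013734326 [[0.835, 0.0, 0.551], [-0.551, 0.003, 0.835], [-0.001, -1.0, 0.003]]
wrist pred cap top at z=.173 [318.68515546 296.43104783] rim .148 [318.97051314 265.93835331] mouth [319.33781169 226.89140632]
[((253, 349, 92, 34), 1887.0), ((261, 224, 122, 128), 10960.5)]
side pred cap top at z=.173 [334.83811098 209.0798748 ] rim .148 [334.67950293 215.26850914] mouth [334.38587222 226.72707367]
[((342, 208, 3, 6), 8.0), ((327, 206, 4, 10), 19.5)]
top pred cap top at z=.173 [331.06993633 199.53776252] rim .148 [330.66302551 200.04121257] mouth [329.91657555 200.96472592]
[((309, 178, 15, 43), 169.5), ((320, 181, 32, 27), 433.0)]
```

```bash
python3 - <<'E'
from h import *
m=viewer.camera_model('wrist'); im=cv2.imread('pics/w12.png'); h=cv2.cvtColor(im,cv2.COLOR_BGR2HSV)
e=((h[...,1]<60)&(h[...,2]>170)).astype('uint8'); e[:206]=0; e[:,:228]=0;e[:,410:]=0
c=max(cv2.findContours(e,0,1)[0],key=cv2.contourArea); H=cv2.convexHull(c)[:,0].astype(float)
for z in(.163,.168,.173,.178,.183):
    t=np.linspace(0,2*np.pi,80); q=np.array([proj(m,[.5344+.025*np.cos(a),-.1384+.025*np.sin(a),z]) for a in t]); print(z,'bbox pred',q.min(0).round(),q.max(0).round())
print(H.min(0),H.max(0))
S=viewer.camera_model('side'); a0,a1=[cv2.imread('pics/'+f) for f in('side0.png','s12.png')]
for v in range(198,250,3): print(v,a0[v,334].tolist(),a1[v,334].tolist())
# bystanders, side and top differences
for n,f in(('side','s12.png'),('top','t12.png')):
    d=cv2.absdiff(cv2.imread('pics/%s0.png'%n),cv2.imread('pics/'+f)).max(2)>45
    d=cv2.morphologyEx(d.astype('uint8'),cv2.MORPH_CLOSE,np.ones((5,5))); k,l,st,ce=cv2.connectedComponentsWithStats(d); print(n,[s.tolist() for s in st[1:] if s[4]>12])
g=cv2.cvtColor(a1,cv2.COLOR_BGR2HSV).astype(int); b=((g[...,0]>95)&(g[...,0]<125)&(g[...,1]>110)).astype('uint8'); b[:110]=0;b[195:]=0;b[:,:255]=0;b[:,320:]=0
c=max(cv2.findContours(b,0,1)[0],key=cv2.contourArea); print(cv2.contourArea(c),cv2.approxPolyDP(cv2.convexHull(c),2,True)[:,0].tolist(),bot.observe()['dq'].round(3))
E
```

```text
0.163 bbox pred [260. 229.] [381. 335.]
0.168 bbox pred [258. 234.] [383. 343.]
0.173 bbox pred [256. 239.] [385. 351.]
0.178 bbox pred [253. 245.] [387. 360.]
0.183 bbox pred [251. 251.] [390. 369.]
[261. 224.] [382. 351.]
198 [49, 86, 131] [46, 45, 45]
201 [51, 89, 135] [41, 41, 40]
204 [51, 89, 137] [48, 46, 46]
207 [49, 86, 132] [35, 34, 33]
210 [50, 88, 134] [20, 19, 19]
213 [50, 87, 133] [20, 19, 18]
216 [50, 87, 134] [25, 24, 23]
219 [70, 102, 141] [29, 27, 26]
222 [153, 167, 173] [34, 48, 69]
225 [180, 195, 201] [23, 69, 132]
228 [183, 199, 205] [18, 58, 111]
231 [181, 197, 202] [25, 60, 109]
234 [115, 125, 128] [16, 55, 111]
237 [93, 103, 109] [12, 50, 104]
240 [48, 68, 106] [45, 67, 109]
243 [87, 95, 99] [89, 97, 101]
246 [78, 88, 95] [80, 89, 97]
249 [44, 47, 50] [44, 48, 51]
side [[112, 17, 248, 280, 16023], [0, 27, 124, 100, 5631], [209, 32, 12, 32, 168], [0, 112, 115, 208, 7548], [106, 288, 35, 8, 144]]
top [[236, 174, 6, 7, 22], [205, 174, 157, 214, 10838], [220, 178, 22, 21, 269], [241, 182, 3, 8, 13], [67, 294, 153, 106, 6497], [243, 371, 47, 29, 774]]
36.5 [[282, 158], [289, 166], [284, 173]] [ 0.     0.001 -0.001 -0.002  0.002 -0.001]
```

```bash
python3 -c "
from station import bot
print(bot.hand_in(), bot.observe()['time'])"
```

```text
the job is handed in; nothing more can be done
the job is handed in; nothing more can be done
```

I handed the job in at about 15 s of robot time, well inside the 58 s limit. The phone faces the bottle, and the arm is holding the cap still above the open bottle.

**What I did**
- **Phone:** I gripped it by its long sides, swivelled it about 84° and tilted it upright.
- **Cap:** I pressed it down until it seemed to bottom out (about 25 N), turned it 66° anticlockwise and lifted it off.

**Last checks**
- **Phone:** After release it measured about 81° swivel, against a bearing to the bottle of about 80°. Its tilt was about −1°, with about 2° of uncertainty. I made no full re-check at the end because the arm hid most of it in the side view. The part still visible had not moved.
- **Cap:** The finger opening still matches the cap and the tool is vertical. The joints are still and the load is near zero. The cap's top is at about 0.173 m, which puts its lower rim about 48 mm above the mouth and within about 1 mm of the bottle's axis. Its tilt was not measured separately.
- **Bottle:** Amber now shows in the side view where the cap was.
- **Everything else:** Comparing before and after pictures showed changes only where the arm and phone moved, though the arm covers part of both views.

**What went wrong or disagreed**
- **First grasp:** It missed. The visible fingertips sat about 33 mm behind the reported TCP, so they only pressed on the phone's top corners at about 8 N. The phone barely moved, and the regrasp allowed for this offset.
- **Swivel:** The sideways force reached about 12 N, which a 2 mm shift brought down to 3 N.
- **Cap:** While it was pressed there was up to about 18 N of sideways force, which vanished on lifting.

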